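# Finish the line in the composing stick and take the stick up level

### The job

Fetch the wood ornament with the red diamond face from the galley and finish the line in the composing stick with it: lower it (do not drop it) into the empty place between the last black-dot ornament and the head of the stick, face up, standing flat on the floor of the stick, square and close against the rail, and let go of it. Then pick up the loaded stick, at least 10 cm clear of the bench, and finish while holding it there, level and still, in the gripper alone, with the whole line still standing in it against the rail. Leave everything else on the bench where it lies.

Things in the scene. Friction and masses are not known exactly. Their poses are not given: they have to be found in the camera images.
- stick: composing stick: loose steel tray 53 (x) x 252 mm (y), 0.4 kg. Origin: centre of its underside, z up. Floor 2.5 mm thick; walls to 15 mm above the bench: rail along the -x edge (3 mm thick, inner face x = -23.5 mm), head across the -y end (4 mm thick, inner face y = -122 mm), knee across it from y = -16 to +12 mm. Open at +x. It balances about 12 mm head-side of mid-knee.
- knee (a point): middle of the knee at its top edge, at (0, -2, 15) mm in the stick's frame. The knee, an aluminium bracket locked fast, is 28 mm long (y) and fills the width: its front is flush with the stick's +x edge, the rail's outside is the -x edge, so fingers closing along the stick's x over it grip 53 mm of metal, 1 to 15 mm above the bench. The black lever on top reaches 19 mm.
- place (a point): the empty place in the line, on the stick's floor (2.5 mm above the bench), axes as the stick's. The centre of the diamond's underside belongs here: touching the rail (-x side) and in the middle of the gap. The gap is about 33 mm long along y, for the 30 mm ornament, between the head and dot3.
- diamond: the ornament to set: light wood block 34 (x) x 30 (y) x 21.5 mm (z) with a red diamond 1.8 mm high on top, about 17 g. Origin: centre of its underside, z up. Starts face up in the galley, at any of three places, its y axis roughly along the galley. In the stick its x lies across the stick (parallel to the stick's x, either way round), its 30 mm side along it.
- dot1: ornament already set in the stick, next to the knee: light wood block 34 (x) x 24 (y) x 21.5 mm with a black disc 1.8 mm high on top; loose; origin at the centre of its underside, x across the stick
- dot2: ornament already set, in the middle of the three: as dot1
- dot3: ornament already set, the last one, beside the empty place: as dot1
- galley: flat steel-grey tray with three low rims, fixed to the bench, 254 (x) x 152 mm (y), floor 2 mm thick, rims 12 mm high, open at its -x end. Origin: centre of its underside. Three ornaments stand in it, in a row along its x axis, about 75 mm apart.
- cross: spare ornament in the galley, to be left: 34 x 30 x 21.5 mm wood, blue cross on top; origin at the centre of its underside
- bars: spare ornament in the galley, to be left: 34 x 44 x 21.5 mm wood, three blue bars on top; origin at the centre of its underside
- ink_tin: blue ink tin with a steel lid, 87 mm across, 48 mm high, loose on the bench, to be left; origin at the centre of its underside
- planer: planer: dark wood block 75 x 130 mm, 53 mm high with its cork top, loose, to be left; origin at the centre of its underside
- quoin_key: dark steel T-shaped key, 10 mm high, shank 110 mm, loose, to be left; origin at the middle of its cross bar
- proof_press: green flat-bed proof press along the far side of the bench, fixed: bed 250 (x) x 660 mm (y), its rails to 88 mm high, the roller at its +y end to 180 mm high; origin at the middle of the lower edge of its near side
Things that resemble listed ones, but are neither listed nor needed, are in the scene too. What is shaped like the diamond but green or purple is not meant.

How it is judged:
By the outcome, as a careful person would: the job done as asked, in the order asked, and still so for the second after the job is handed in, while the arm keeps its last pose, push and grip.
It also fails if it takes over 58 s, if anything falls off the work surface, if the arm or the gripper's body presses on something with over 40 N, if the wrist force passes 120 N, or if a joint passes its speed limit or range.

### The arm

A 7-joint arm with a two-finger parallel gripper is mounted at the origin on the work surface. World frame = base frame: x ahead of the robot, y to its left, z up, the work surface at z = 0. Lengths are in m, angles in rad, forces in N, time in s.
With the tool pointing down it reaches from about 0.425 to 0.875 m from the base axis. Payload 8.4 kg.
Tool frame: the origin (TCP) lies at the very end of the fingers, on their centre line; the grasp point (between the pads) lies 19 mm behind it (manip.grip_point_offset is the distance from the TCP to the grasp point, in m); z points along the fingers, y is the line along which they close (so a half turn about z gives the same grasp; the last joint's range is limited). The gripper opens to 87 mm and grips with 3 to 60 N. Pads are 19 mm wide; open, the fingers measure 117 mm over their backs; the gripper's body (75 mm by 190 mm) begins 51 mm behind the grasp point.
Start: joints at [1.146, 0.333, 0.04, 1.465, -0.013, 1.343, -0.059], TCP at [0.208, -0.616, 0.192] pointing down, gripper open.
Joint ranges: [-2.58, 2.58], [-0.38, 2.09], [-1.3, 1.39], [0.25, 2.4], [-1.5, 4.64], [0.08, 2.09], [-2.65, 2.65]. Speed limits (rad/s): [2.22, 2.22, 2.79, 2.79, 3.14, 3.14, 3.14].

### API

Orientations are given as [roll, pitch, yaw] about the fixed x, y, z axes, in that order (R = Rz(yaw) Ry(pitch) Rx(roll)).
In Python, from bench import readout, vision, order, trace, place_of, manip gives the robot as it stands. The module is installed in compiled form; this text tells all that it offers.
- The arm moves only by the shell command python3 -m crank 'ROWS' [FORCE]. ROWS is JSON, one flat list of numbers, 5 for each row, row after row: the shift along the world's x, y, z in mm, then the turn about the world's z in rad, then the closure, from 0 (fully open) to 1 (shut). In form: [x, y, z, twist, grip, x, y, z, twist, grip, ...]. A call has 1 to 20 rows; each row shifts and turns the commanded pose from where the row before left it; what a row does not reach is not made up. A row lasts 1/12 s, in which the tool goes at most 41.7 mm and 7.16 degrees, less where a joint would pass 70% of its speed; a pose out of reach is approached as far as the arm can. A call is refused whole if a number of a shift passes 41.7 or a number of a turn 0.125, either way. A call with a gripper value outside its range is refused whole. The fingers move at their own pace and stop on an object; FORCE is the grip in N (left out, the last holds). Time passes only in rows, so rows that do not move let the fingers close. It gives the time, the measured TCP pose, the force, the opening and the grip force at its end, in the units of the state.
- readout.read_state(): the state, without advancing time (a new reading comes with each control period).
- vision.grab_frame(name): name is "side" or "top"; returns a dict with "color" (384x512x3 uint8, blue, green, red), "z_map" (384x512 float32, m along the optical axis (not along the pixel's ray), 0 where there is no reading), "mtx" (3x3 intrinsics, pixels), "k1" (the pictures are not rectified: a ray, as slopes to the right and down, at radius r is drawn at 1 + k1 r^2 times it, then the intrinsics apply), "R" (3x3) and "t" (3): a world point X has camera coordinates R X + t. Camera axes: x right, y down, z forward; pixel columns grow to the right and rows downward; lengths in m; the calibration is good to about 2 mm. A picture is of the moment at which its call begins.
- order.hand_in(): hands the job in; it is judged then, once.
Trained networks look in a picture, given as the dict that the camera call returned (one of the last four; its "shot" number tells which), for a name from the list of things; names that differ only in an ending like _2 or _b are one class to them, and where a whole thing is asked for, a point or a joint stands for the part that bears it (a point fixed in the world has none). Each returns a list of dicts, best first, with "p" (0 to 1); they miss things now and then, are a little off and sometimes report something else, mostly with a low value. They report only what shows in the picture. A call takes as long as a camera call. They do not tell look-alikes from the thing itself.
- trace(target, picture): "pixels" (384x512 bool, what is visible of it) and "point" ([row, column] in pixels, amid what is visible of it).
- place_of(target, picture): "point" ([row, column] in pixels: a listed point, or the origin of a listed thing).
The state is a dict: "time": time; "joint_positions": joint angles; "joint_velocities": joint speeds; "tau": joint torques, N m; "tool_pos": TCP position; "tcp_rot": TCP orientation; "ft_force": force on the tool from outside, world axes, zero at the start; "wrist_torque": the same for the moment, N m; "grip_width": finger opening in m; "grasp_force": force on a finger pad.
Only numpy, scipy, OpenCV 4.12 (cv2) and the standard library are available. Lean on these libraries where they do the work, as an engineer would, in place of code of your own. Each camera call takes 0.05 s, during which the arm holds its last target. There are 200 camera calls.

## Working session

There is one attempt and no reset: what is moved stays moved. The work goes in short steps, Python scripts to look and compute and a shell command to move; the robot and the scene stay as the last step left them, time stands still between calls to the robot, and variables do not carry over. Pictures are saved under pics/ and viewed, at most 13 in all, crops included, and the job is handed in when it is done.

```bash
mkdir -p pics; cat > h.py <<'E'
import numpy as np, cv2
from bench import readout, vision, order, trace, place_of, manip
def ray(f,px):
    K=np.array(f["mtx"]);d=np.array([(px[1]-K[0,2])/K[0,0],(px[0]-K[1,2])/K[1,1]])
    s=d.copy()
    for _ in range(20): s=d/(1+f["k1"]*(s@s))
    return np.array([s[0],s[1],1.])
def at_z(f,px,z):
    R=np.array(f["R"]);t=np.array(f["t"]);c=-R.T@t;v=R.T@ray(f,px)
    return c+v*(z-c[2])/v[2]
def cloud(f,mask):
    R=np.array(f["R"]);t=np.array(f["t"]);zm=f["z_map"]
    return np.array([R.T@(ray(f,p)*zm[tuple(p)]-t) for p in np.argwhere(mask&(zm>0))])
E
python3 - <<'E'
from h import *
s=readout.read_state();print({k:np.round(v,3) for k,v in s.items()})
fs={}
for n in("side","top"):
    f=vision.grab_frame(n);fs[n]=f;cv2.imwrite(f"pics/{n}0.png",f["color"]);print(n,f["k1"],np.round(f["mtx"],1).tolist(),(-np.array(f["R"]).T@f["t"]).round(3))
for n,f in fs.items():
    for k,z in(("diamond",0),("knee",.015),("place",.0025),("stick",0),("dot3",.0025),("galley",0),("cross",.002),("bars",.002)):
        for d in place_of(k,f)[:3]: print(n,k,round(d["p"],2),np.round(d["point"],1),at_z(f,d["point"],z).round(4))
E
```

```text
{'time': np.float64(0.0), 'joint_positions': array([ 1.146,  0.334,  0.04 ,  1.466, -0.013,  1.343, -0.059]), 'joint_velocities': array([ 0.001,  0.   ,  0.001,  0.001,  0.001,  0.001, -0.002]), 'tau': array([ 1.0000e-03, -6.5635e+01,  1.3350e+00, -4.0381e+01, -6.0000e-02,
        4.5000e-02,  0.0000e+00]), 'tool_pos': array([ 0.208, -0.615,  0.191]), 'tcp_rot': array([-3.14 ,  0.   ,  0.326]), 'ft_force': array([-0.378,  0.499, -0.276]), 'wrist_torque': array([ 0.016, -0.007, -0.013]), 'grasp_force': np.float64(0.0), 'grip_width': np.float64(0.087)}
side 0.04876247908560278 [[396.3, 0.0, 256.8], [0.0, 396.3, 193.9], [0.0, 0.0, 1.0]] [0.042 0.551 0.625]
top -0.019353161864711872 [[424.3, 0.0, 253.6], [0.0, 424.3, 190.0], [0.0, 0.0, 1.0]] [ 0.38  -0.02   1.268]
side diamond 0.72 [165.1 311.4] [ 0.5359 -0.2459  0.    ]
side diamond 0.68 [204.8 296.1] [ 0.4612 -0.0782  0.    ]
side diamond 0.68 [174.  236.2] [ 0.6589 -0.0702  0.    ]
side knee 0.77 [214.9 205.2] [0.5825 0.1104 0.015 ]
side place 0.61 [197.1 234. ] [0.5912 0.0071 0.0025]
side stick 0.85 [217.1 204.2] [0.5917 0.1065 0.   
[... 378 characters left out ...]
]
top diamond 0.64 [219.1 269.1] [ 0.4609 -0.0728  0.    ]
top diamond 0.48 [152.3 271. ] [ 0.6647 -0.0807  0.    ]
top diamond 0.46 [196.2 321.4] [ 0.5291 -0.2312  0.    ]
top knee 0.59 [181.2 206.1] [0.574  0.1149 0.015 ]
top place 0.82 [178.1 243. ] [0.5849 0.0049 0.0025]
top stick 0.91 [177.4 206.5] [0.588  0.1154 0.    ]
top dot3 0.66 [179.  219.1] [0.5825 0.077  0.0025]
top dot3 0.63 [226.6 313.9] [ 0.4377 -0.206   0.0025]
top dot3 0.53 [176.6 234.7] [0.5896 0.0299 0.0025]
top galley 0.85 [199.  314.9] [ 0.5207 -0.2113  0.    ]
top cross 0.53 [177.  233.2] [0.5885 0.0345 0.002 ]
top cross 0.47 [227.5 313.2] [ 0.4351 -0.2039  0.002 ]
top bars 0.69 [174.5 319.3] [ 0.5951 -0.2262  0.002 ]
```

```bash
python3 - <<'E'
import cv2
a=cv2.imread("pics/top0.png")[130:260,170:370];cv2.imwrite("pics/top_c.png",cv2.resize(a,None,fx=4,fy=4,interpolation=cv2.INTER_CUBIC)[:600,:800])
E
```

```text
(no output)
```

View pics/top_c.png

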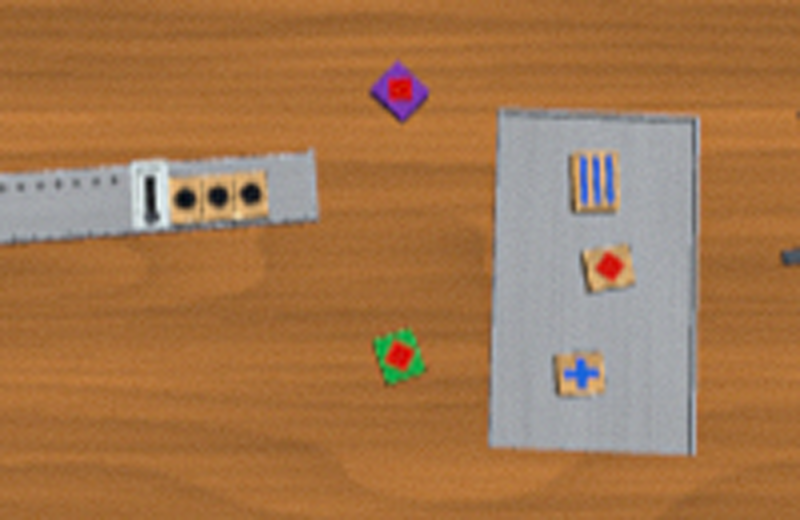

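View pics/side0.png

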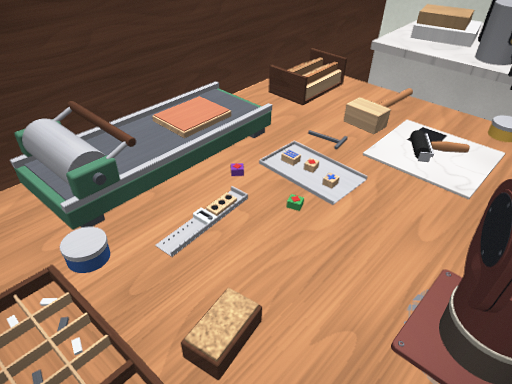

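Candidates for the diamond: purple at top (153, 270), green at top (219, 270), and wood with a red diamond inside the galley at top (197, 322) / side (165, 311). Only the last has a wood body and lies in the galley, so it is the one. I'll measure it and the stick, and make an enlarged crop to confirm it.

```bash
cat >> h.py <<'E'
def blob(f,kind,near,r=14):
    "subpixel centroid(s) of red/black face near pixel"
    c=f["color"].astype(float);b,g,rr=c[...,0],c[...,1],c[...,2]
    w=np.clip((rr-np.maximum(b,g)-90)/60,0,1) if kind=="red" else np.clip((90-c.max(2))/50,0,1)
    yy,xx=np.mgrid[:384,:512];w=w*(np.hypot(yy-near[0],xx-near[1])<r)
    return (np.array([(w*yy).sum(),(w*xx).sum()])/w.sum()).round(2),round(w.sum(),1)
def rect(P): 
    (c,(a,b),t)=cv2.minAreaRect((P[:,:2]*1000).astype(np.float32)); return np.round(c,1),round(a,1),round(b,1),round(t,1)
E
python3 - <<'E'
from h import *
for n,near in(("side",(162,312)),("top",(196,322))):
    f=vision.grab_frame(n)
    p,w=blob(f,"red",near,8);print(n,"red",p,w,at_z(f,p,.0253).round(4))
    for k in("diamond","stick"):
        for d in trace(k,f)[:3]:
            m=d["pixels"]; P=cloud(f,m)
            print(n,k,round(d["p"],2),np.round(d["point"]),m.sum(),"zmed",np.median(P[:,2]).round(4),"zmax",np.percentile(P[:,2],[5,95]).round(4),"rect",rect(P))
            if k=="stick":
                q=P[:,:2]-P[:,:2].mean(0);u=np.linalg.svd(q,full_matrices=0)[2][0];print("yaw axis",np.degrees(np.arctan2(u[1],u[0])))
                cc=f["color"].max(2)
                ys,xs=np.where(m);print("bbox",ys.min(),ys.max(),xs.min(),xs.max())
                break
    for d in place_of("dot1",f)[:5]: print("dot",round(d["p"],2),np.round(d["point"],1))
    x0,y0=(280,135) if n=="side" else (292,166)
    cv2.imwrite(f"pics/{n}_d.png",cv2.resize(f["color"][y0:y0+60,x0:x0+60],None,fx=8,fy=8,interpolation=cv2.INTER_CUBIC))
    a=f["color"][170:260,155:260] if n=="side" else f["color"][160:200,165:255]
    cv2.imwrite(f"pics/{n}_s.png",cv2.resize(a,None,fx=6,fy=6,interpolation=cv2.INTER_CUBIC))
a=cv2.imread("pics/side_d.png");b=cv2.imread("pics/side_s.png");b=cv2.resize(b,(560,480))
c=np.hstack([cv2.resize(a,(240,240)),cv2.resize(cv2.imread("pics/top_d.png"),(240,240))]);
cv2.imwrite("pics/m1.png",np.vstack([np.pad(c,((0,0),(0,80),(0,0))),cv2.resize(b,(560,360))]))
E
```

```text
side red [161.16 311.34] 17.6 [ 0.5273 -0.2291  0.0253]
side diamond 0.58 [162. 312.] 162 zmed 0.0225 zmax [0.0065 0.0272] rect (array([ 526.9, -227.9]), 31.2, 39.0, 10.3)
side diamond 0.48 [200. 295.] 212 zmed 0.0212 zmax [0.003  0.0253] rect (array([466.5, -85.1]), 33.8, 61.6, 19.0)
side diamond 0.44 [165. 236.] 178 zmed 0.0197 zmax [0.0014 0.0255] rect (array([673.6, -86.9]), 36.1, 70.5, 45.3)
side stick 0.81 [227. 195.] 1484 zmed 0.0049 zmax [0.0014 0.0175] rect (array([583.5, 114.6]), 58.0, 252.6, 4.0)
yaw axis 91.71993249016042
bbox 187 256 158 246
dot 0.71 [214.2 216.8]
dot 0.7 [209.3 220.6]
dot 0.64 [158.2 293.5]
dot 0.56 [206.4 225.8]
top red [196.17 322.04] 28.1 [ 0.5262 -0.2288  0.0253]
top diamond 0.58 [220. 269.] 123 zmed 0.0221 zmax [0.0101 0.026 ] rect (array([459.6, -72.5]), 34.6, 30.1, 18.1)
top diamond 0.42 [195. 319.] 120 zmed 0.0241 zmax [0.011 0.028] rect (array([ 523.9, -228.1]), 28.4, 34.0, 7.8)
top stick 0.81 [178. 199.] 1159 zmed 0.0036 zmax [-0.0013  0.0179] rect (array([582.3, 114.2]), 57.9, 252.9, 3.8)
yaw axis 94.5630554196672
bbox 168 191 165 249
dot 0.54 [182.2 223.8]
dot 0.45 [177.1 232. ]
```

View pics/m1.png

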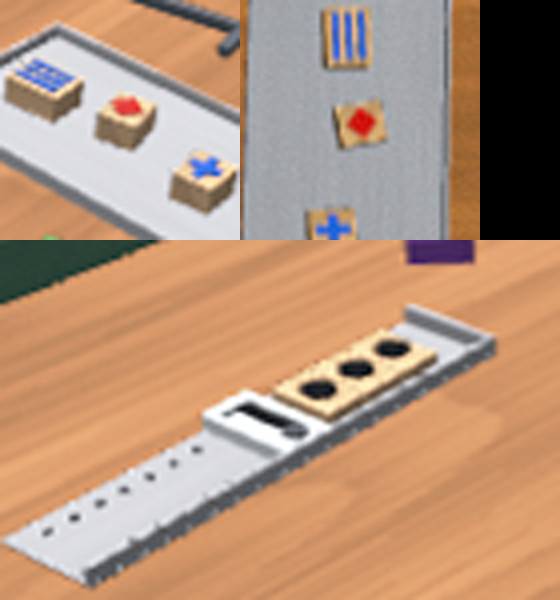

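The crops confirm it: the wood block with the red diamond sits between bars and cross, at side (161, 311) and top (196, 322). The stick's rail faces the robot and its head points to -y. I'll move above the diamond.

```bash
python3 -m crank '[16,19.3,-4,-0.0085,0.3,16,19.3,-4,-0.0085,0.3,16,19.3,-4,-0.0085,0.3,16,19.3,-4,-0.0085,0.3,16,19.3,-4,-0.0085,0.3,16,19.3,-4,-0.0085,0.3,16,19.3,-4,-0.0085,0.3,16,19.3,-4,-0.0085,0.3,16,19.3,-4,-0.0085,0.3,16,19.3,-4,-0.0085,0.3,16,19.3,-4,-0.0085,0.3,16,19.3,-4,-0.0085,0.3,16,19.3,-4,-0.0085,0.3,16,19.3,-4,-0.0085,0.3,16,19.3,-4,-0.0085,0.3,16,19.3,-4,-0.0085,0.3,16,19.3,-4,-0.0085,0.3,16,19.3,-4,-0.0085,0.3,16,19.3,-4,-0.0085,0.3,0,0,0,0,0.3]' 10
python3 - <<'E'
from h import *
# stick pose measure: black discs + edges, both cameras
Q={}
for n,nears in(("side",[(205,229),(209.5,221.5),(214,213.5)]),("top",[(178,232.5),(178.9,224.5),(179.5,216)])):
    f=vision.grab_frame(n)
    for p in nears:
        q,w=blob(f,"black",p,4);q,w=blob(f,"black",q,3.5);print(n,q,w,at_z(f,q,.0258).round(4))
    for k,z in(("place",.0025),("knee",.015)):
        d=place_of(k,f); print(k,[(round(e["p"],2),at_z(f,e["point"],z).round(4)) for e in d[:2]])
    d=trace("stick",f)[0];P=cloud(f,d["pixels"])
    E=P[np.abs(P[:,2])<.03]
    # rail edge (-x): per y-bin min x
    ys=np.arange(.01,.235,.006);lo=[np.percentile(E[abs(E[:,1]-y)<.003][:,0],4) for y in ys]
    hi=[np.percentile(E[abs(E[:,1]-y)<.003][:,0],96) for y in ys]
    for v in(lo,hi):
        c=np.polyfit(ys,v,1);print("edge dx/dy",c[0].round(4),"x at y=0.114",np.polyval(c,.114).round(4))
    print("y range",np.percentile(E[:,1],[.3,99.7]).round(4))
s=readout.read_state();print(s["time"],s["tool_pos"],s["tcp_rot"],s["grip_width"],s["ft_force"])
E
```

```text
time: 2.97
tool_pos: [0.515, -0.2435, 0.1152]
tcp_rot: [-3.139, -0.001, 0.17]
ft_force: [0.2, 0.9, -0.1]
grip_width: 0.0609
grasp_force: 0.0
side [nan nan] 0.0 [nan nan nan]
side [nan nan] 0.0 [nan nan nan]
side [nan nan] 0.0 [nan nan nan]
place [(0.93, array([0.5865, 0.0044, 0.0025]))]
knee [(0.58, array([0.5897, 0.1148, 0.015 ])), (0.44, array([0.5756, 0.0459, 0.015 ]))]
edge dx/dy -0.0694 x at y=0.114 0.5561
edge dx/dy 0.2128 x at y=0.114 0.5874
y range [-0.0126  0.2383]
top [177.96 232.33] 12.4 [0.5817 0.0361 0.0258]
top [178.55 224.15] 12.6 [0.5801 0.0603 0.0258]
top [179.37 215.88] 13.1 [0.5777 0.0848 0.0258]
place [(0.72, array([0.5911, 0.0094, 0.0025]))]
knee [(0.74, array([0.5765, 0.1232, 0.015 ]))]
edge dx/dy -0.1165 x at y=0.114 0.5586
edge dx/dy -0.0661 x at y=0.114 0.6051
y range [-0.0103  0.2403]
3.3667 [ 0.51151899 -0.25015268  0.11603071] [ 3.14120437e+00 -4.14196512e-05  1.62634722e-01] 0.06084924344286079 [-0.23131324 -0.36004325 -0.75169889]h.py:19: RuntimeWarning: invalid value encountered in divide
  return (np.array([(w*yy).sum(),(w*xx).sum()])/w.sum()).round(2),round(w.sum(),1)
```

```bash
python3 -m crank '[5,7,-6,-0.003,0.3,5,7,-6,-0.003,0.3,5,7,-8,0,0.3,0,0,-10,0,0.3,0,0,-10,0,0.3,0,0,-10,0,0.3,0,0,-6,0,0.3,0,0,-4,0,0.3,0,0,0,0,0.3,0,0,0,0,0.3]'
python3 - <<'E'
from h import *
s=readout.read_state();print(s["time"],s["tool_pos"].round(4),s["tcp_rot"].round(3))
f=vision.grab_frame("side")
for p in [(197,228.7),(202,221.6),(207,214.6)]:
    q,w=blob(f,"black",p,4);q,w=blob(f,"black",q,3.5);print(q,w,at_z(f,q,.0258).round(4))
cv2.imwrite("pics/s2.png",cv2.resize(f["color"][120:240,200:360],None,fx=5,fy=5,interpolation=cv2.INTER_CUBIC))
E
```

```text
time: 4.2
tool_pos: [0.5269, -0.2283, 0.0558]
tcp_rot: [-3.141, 0.0, 0.158]
ft_force: [0.5, -0.6, -0.5]
grip_width: 0.061
grasp_force: 0.0
4.2 [ 0.5269 -0.2283  0.0558] [-3.141  0.     0.158]
[196.96 228.15] 14.5 [0.5812 0.0367 0.0258]
[201.97 221.27] 15.6 [0.5796 0.0612 0.0258]
[207.05 214.26] 16.0 [0.5781 0.0853 0.0258]
```

View pics/s2.png

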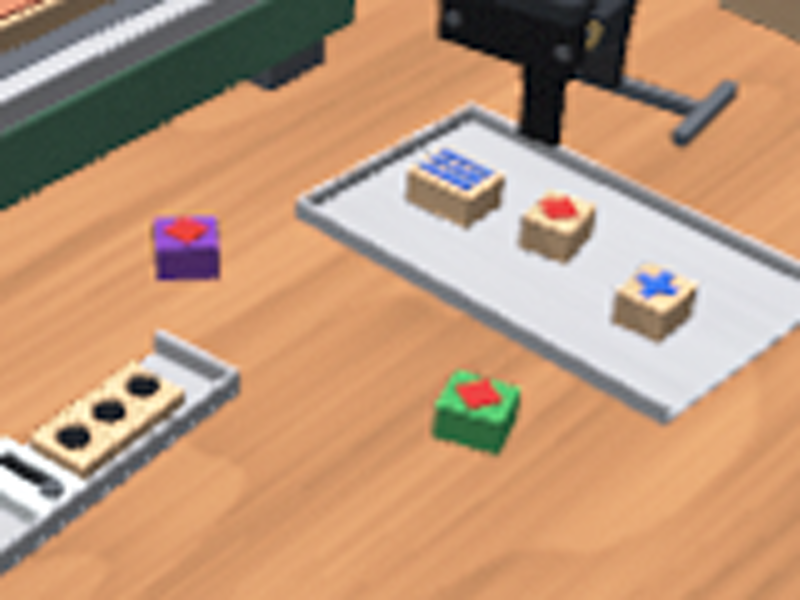

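The side view shows the wood diamond at crop (558, 210) with a finger tip at (540, 145) behind it, and nothing disturbed. I'll check the finger positions against the projected tips before going down.

```bash
cat >> h.py <<'E'
def proj(f,X):
    c=np.array(f["R"])@np.array(X)+f["t"];s=c[:2]/c[2];s=s*(1+f["k1"]*(s@s));K=f["mtx"]
    return np.array([K[1][1]*s[1]+K[1][2],K[0][0]*s[0]+K[0][2]]).round(1)
E
python3 - <<'E'
from h import *
f=vision.grab_frame("side");s=readout.read_state();t=s["tool_pos"];print(t)
y=s["tcp_rot"][2]+np.pi/2;d=np.array([np.cos(y),np.sin(y),0])
print("tcp",proj(f,t),"tips",proj(f,t+.0305*d),proj(f,t-.0305*d),proj(f,t+.045*d),proj(f,t-.045*d))
m=(f["color"].max(2)<60);m[:110]=0;m[155:]=0;m[:,:290]=0;m[:,335:]=0
P=cloud(f,m);P=P[P[:,2]<.12]
for z in np.arange(.03,.13,.01):
    q=P[abs(P[:,2]-z)<.005]
    if len(q): print(z.round(2),len(q),q.min(0).round(3),q.max(0).round(3))
E
```

```text
[ 0.52735957 -0.22835359  0.05636117]
tcp [151.6 312.4] tips [156.7 307.1] [146.6 317.4] [159.2 304.6] [144.3 319.8]
0.09 36 [ 0.512 -0.265  0.086] [ 0.542 -0.187  0.095]
0.1 52 [ 0.51  -0.269  0.095] [ 0.542 -0.188  0.105]
0.11 42 [ 0.51  -0.266  0.105] [ 0.539 -0.185  0.114]
0.12 15 [ 0.511 -0.267  0.115] [ 0.526 -0.184  0.12 ]
```

```bash
python3 - <<'E'
from h import *
f=vision.grab_frame("side");g=vision.grab_frame("top")
a=cv2.resize(f["color"][90:190,265:365],(500,500),interpolation=cv2.INTER_CUBIC)
b=cv2.resize(g["color"][160:220,292:352],(300,300),interpolation=cv2.INTER_CUBIC)
cv2.imwrite("pics/s3.png",np.hstack([a,np.pad(b,((0,200),(0,0),(0,0)))]))
print(proj(g,readout.read_state()["tool_pos"]))
E
```

```text
[194.5 323.6]
```

View pics/s3.png

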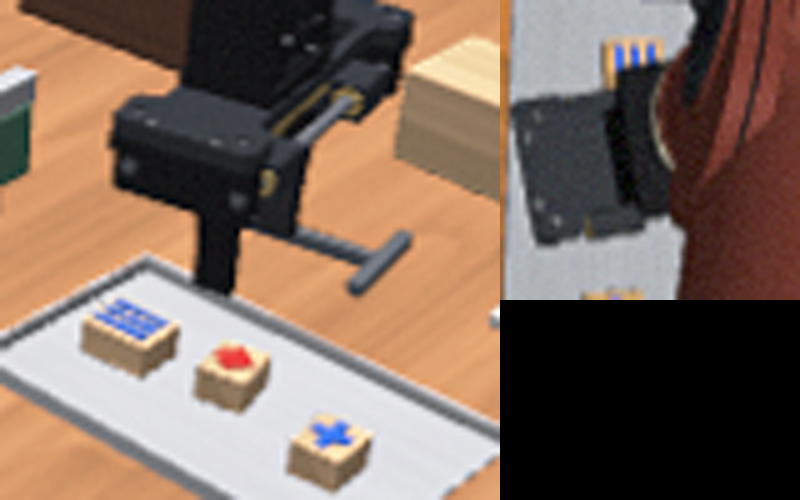

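```bash
python3 - <<'E'
from h import *
f=vision.grab_frame("side");s=readout.read_state();print(s["time"],s["tool_pos"])
for c in(306,308,310):
    for r in range(124,156,2):
        m=np.zeros((384,512),bool);m[r,c]=1;P=cloud(f,m)
        print(r,c,f["color"][r,c],P.round(3).tolist())
E
```

```text
4.45 [ 0.52734252 -0.22827029  0.0563789 ]
124 306 [22 20 21] [[0.498, -0.139, 0.185]]
126 306 [21 19 21] [[0.5, -0.143, 0.177]]
128 306 [24 23 21] [[0.501, -0.145, 0.171]]
130 306 [22 19 19] [[0.5, -0.145, 0.166]]
132 306 [17 16 14] [[0.5, -0.146, 0.16]]
134 306 [23 20 19] [[0.524, -0.184, 0.13]]
136 306 [19 16 17] [[0.525, -0.185, 0.123]]
138 306 [17 16 16] [[0.525, -0.187, 0.117]]
140 306 [18 16 13] [[0.526, -0.19, 0.109]]
142 306 [25 19 17] [[0.524, -0.187, 0.105]]
144 306 [23 20 20] [[0.524, -0.189, 0.099]]
146 306 [23 22 20] [[0.525, -0.191, 0.091]]
148 306 [115 111 110] [[0.594, -0.298, 0.008]]
150 306 [204 197 196] [[0.59, -0.294, 0.004]]
152 306 [230 225 224] [[0.585, -0.287, 0.003]]
154 306 [230 226 225] [[0.577, -0.276, 0.004]]
124 308 [22 21 19] [[0.492, -0.138, 0.188]]
126 308 [21 20 18] [[0.492, -0.139, 0.182]]
128 308 [21 20 20] [[0.496, -0.146, 0.173]]
130 308 [19 17 15] [[0.495, -0.145, 0.168]]
132 308 [23 20 22] [[0.493, -0.144, 0.164]]
134 308 [18 16 14] [[0.52, -0.185, 0.131]]
136 308 [20 18 18] [[0.519, -0.185, 0.126]]
138 308 [20 15 16] [[0.518, -0.185, 0.12]]
1
[... 365 characters left out ...]
[24 22 22] [[0.488, -0.139, 0.189]]
126 310 [19 17 17] [[0.487, -0.14, 0.183]]
128 310 [18 14 14] [[0.491, -0.147, 0.174]]
130 310 [31 30 29] [[0.489, -0.144, 0.171]]
132 310 [21 18 18] [[0.489, -0.146, 0.165]]
134 310 [16 14 14] [[0.488, -0.145, 0.16]]
136 310 [23 19 20] [[0.516, -0.189, 0.125]]
138 310 [22 19 19] [[0.515, -0.189, 0.12]]
140 310 [18 15 18] [[0.513, -0.187, 0.116]]
142 310 [21 19 20] [[0.513, -0.189, 0.109]]
144 310 [22 18 18] [[0.513, -0.19, 0.103]]
146 310 [18 15 11] [[0.511, -0.188, 0.098]]
148 310 [22 19 18] [[0.513, -0.191, 0.091]]
150 310 [118 113 112] [[0.579, -0.297, 0.008]]
152 310 [202 196 194] [[0.575, -0.293, 0.004]]
154 310 [230 225 225] [[0.571, -0.287, 0.002]]
```

The depth readings put the finger tip at z≈0.089, not 0.056. That is about 33 mm above the reported TCP, and the body bottom at 0.158 agrees. I'll step down a safe amount and measure the offset again.

```bash
cat >> h.py <<'E'
def tip(f,s,half=None):
    "lowest z of dark finger pixels near expected tip (side cam)"
    t=s["tool_pos"];R,T=np.array(f["R"]),np.array(f["t"])
    m=(f["color"].max(2)<45);r,c=proj(f,t).astype(int);k=np.zeros_like(m);k[max(0,r-70):r+25,c-25:c+25]=1
    P=cloud(f,m&k);P=P[np.hypot(P[:,0]-t[0],P[:,1]-t[1])<.07]
    z=np.sort(P[:,2]);q=P[P[:,2]<z[8]+.03];return z[:8].round(4),"low-part xy min/max",q.min(0).round(3),q.max(0).round(3)
E
python3 -m crank '[0,0,-10,0,0.3,0,0,-10,0,0.3,0,0,-10,0,0.3,0,0,0,0,0.3,0,0,0,0,0.3,0,0,0,0,0.3]'
python3 - <<'E'
from h import *
s=readout.read_state();f=vision.grab_frame("side");print(s["tool_pos"],tip(f,s))
q=s["joint_positions"];print(q.round(4),s["ft_force"])
E
```

```text
time: 4.95
tool_pos: [0.527, -0.228, 0.0257]
tcp_rot: [-3.141, 0.0, 0.158]
ft_force: [-0.4, -0.7, -0.7]
grip_width: 0.0609
grasp_force: 0.0
[ 0.52698858 -0.22799792  0.0256545 ] (array([0.0583, 0.0585, 0.059 , 0.0595, 0.0596, 0.0597, 0.0599, 0.0603]), 'low-part xy min/max', array([ 0.51 , -0.267,  0.058]), array([ 0.541, -0.186,  0.091]))
[ 0.5448  0.3407 -0.2528  1.8239  0.0999  0.9897 -1.1615] [-0.41613099 -0.68461531 -0.65949731]
```

The offset is constant: the real finger tip is about 32 mm above the reading, while x and y agree. I'll go on down with the camera-based height.

```bash
python3 -m crank '[0,-0.5,-10,0,0.3,0,-0.5,-10,0,0.3,0,0,-8,0,0.3,0,0,0,0,0.3,0,0,0,0,0.3,0,0,0,0,0.3]'
python3 - <<'E'
from h import *
s=readout.read_state()
for _ in range(2):
    f=vision.grab_frame("side");print(s["tool_pos"],s["ft_force"],tip(f,s))
cv2.imwrite("pics/s4.png",cv2.resize(f["color"][115:185,270:350],None,fx=9,fy=8,interpolation=cv2.INTER_CUBIC))
E
```

```text
time: 5.5
tool_pos: [0.5271, -0.229, -0.0022]
tcp_rot: [-3.141, 0.0, 0.158]
ft_force: [-0.3, 0.0, -0.2]
grip_width: 0.0604
grasp_force: 0.0
[ 0.52705133 -0.22902934 -0.00221886] [-0.29726152  0.01460921 -0.21501943] (array([0.0296, 0.031 , 0.0315, 0.0316, 0.0321, 0.0327, 0.0328, 0.0334]), 'low-part xy min/max', array([ 0.51 , -0.269,  0.03 ]), array([ 0.542, -0.186,  0.064]))
[ 0.52705133 -0.22902934 -0.00221886] [-0.29726152  0.01460921 -0.21501943] (array([0.0297, 0.03  , 0.0306, 0.0319, 0.0329, 0.033 , 0.0331, 0.0332]), 'low-part xy min/max', array([ 0.51, -0.27,  0.03]), array([ 0.539, -0.186,  0.063]))
```

View pics/s4.png

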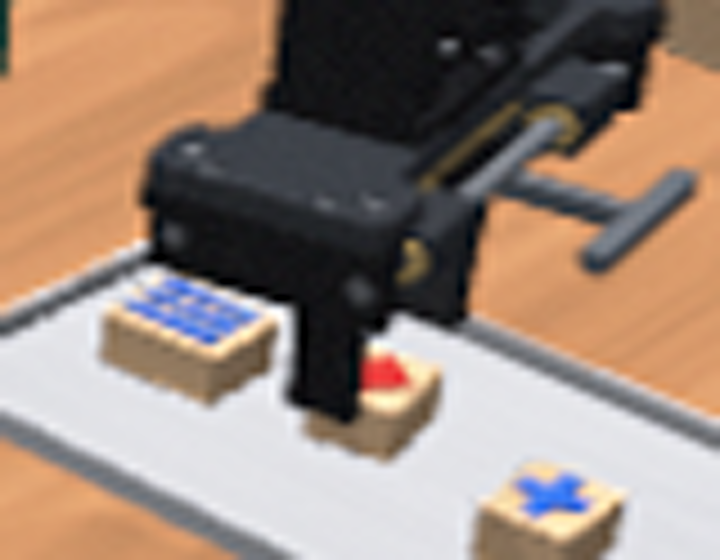

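The near finger is just above block-top height in front of the diamond's face, as wanted. I'll descend and close.

```bash
python3 -m crank '[0,0,-5,0,0.3,0,0,-5,0,0.3,0,0,-2.8,0,0.3,0,0,0,0,0.3,0,0,0,0,0.5,0,0,0,0,0.7,0,0,0,0,0.7,0,0,0,0,0.7,0,0,0,0,0.7]' 15
python3 - <<'E'
from h import *
s=readout.read_state();print({k:np.round(s[k],4) for k in("tool_pos","tcp_rot","ft_force","grip_width","grasp_force")})
E
```

```text
time: 6.35
tool_pos: [0.5271, -0.2291, -0.0148]
tcp_rot: [3.141, -0.0, 0.158]
ft_force: [0.0, 0.0, -0.2]
grip_width: 0.0355
grasp_force: 0.0
{'tool_pos': array([ 0.5271, -0.2291, -0.0148]), 'tcp_rot': array([ 3.1415e+00, -2.0000e-04,  1.5830e-01]), 'ft_force': array([ 0.047 ,  0.0341, -0.1994]), 'grip_width': np.float64(0.0355), 'grasp_force': np.float64(0.0)}
```

```bash
python3 -m crank '[0,0,0,0,0.8,0,0,0,0,0.8,0,0,0,0,0.8,0,0,0,0,0.8,0,0,5,0,0.8,0,0,10,0,0.8,0,0,10,0,0.8,0,0,10,0,0.8,0,0,10,0,0.8,0,0,10,0,0.8,0,0,0,0,0.8,0,0,0,0,0.8]'
python3 - <<'E'
from h import *
s=readout.read_state();print({k:np.round(s[k],4) for k in("tool_pos","tcp_rot","ft_force","grip_width","grasp_force")})
f=vision.grab_frame("side");t=s["tool_pos"];pr=proj(f,t+[0,0,.032+.009]);q,w=blob(f,"red",pr,9);print(pr,q,w)
print([ (round(d["p"],2),d["point"].round(1) if hasattr(d["point"],"round") else d["point"]) for d in place_of("diamond",f)[:4]])
E
```

```text
time: 7.35
tool_pos: [0.5275, -0.2294, 0.0409]
tcp_rot: [3.141, -0.001, 0.158]
ft_force: [0.1, -0.0, 0.0]
grip_width: 0.0339
grasp_force: 15.0
{'tool_pos': array([ 0.5275, -0.2294,  0.0409]), 'tcp_rot': array([ 3.1407e+00, -1.3000e-03,  1.5810e-01]), 'ft_force': array([ 0.0692, -0.0316,  0.0303]), 'grip_width': np.float64(0.0339), 'grasp_force': np.float64(14.9999)}
[143.2 313.6] [143.5  315.43] 7.0
[(0.78, [203.9, 296.8]), (0.46, [149.3, 311.1]), (0.46, [174.5, 236.1])]
```

Held (34 mm, 15 N). I'll carry it over the place while turning +85°.

```bash
python3 -m crank '[3.7,15.8,0,0.0989,0.8,3.7,15.8,0,0.0989,0.8,3.7,15.8,0,0.0989,0.8,3.7,15.8,0,0.0989,0.8,3.7,15.8,0,0.0989,0.8,3.7,15.8,0,0.0989,0.8,3.7,15.8,0,0.0989,0.8,3.7,15.8,0,0.0989,0.8,3.7,15.8,0,0.0989,0.8,3.7,15.8,0,0.0989,0.8,3.7,15.8,0,0.0989,0.8,3.7,15.8,0,0.0989,0.8,3.7,15.8,0,0.0989,0.8,3.7,15.8,0,0.0989,0.8,3.7,15.8,0,0.0989,0.8,0,0,0,0,0.8,0,0,0,0,0.8,0,0,0,0,0.8,0,0,0,0,0.8]'
python3 - <<'E'
from h import *
s=readout.read_state();print({k:np.round(s[k],4) for k in("joint_positions","tool_pos","tcp_rot","ft_force","grip_width","grasp_force")})
f=vision.grab_frame("side");t=s["tool_pos"];pr=proj(f,t+[0,0,.041]);q,w=blob(f,"red",pr,12);print(pr,q,w,tip(f,s))
cv2.imwrite("pics/s5.png",cv2.resize(f["color"][150:230,190:290],None,fx=8,fy=7,interpolation=cv2.INTER_CUBIC))
E
```

```text
time: 9.03
tool_pos: [0.5822, 0.0065, 0.0397]
tcp_rot: [-3.141, 0.001, 1.639]
ft_force: [0.1, -0.1, 0.4]
grip_width: 0.0339
grasp_force: 15.0
{'joint_positions': array([ 0.4042,  0.39  , -0.5949,  1.7786,  0.2488,  1.0494, -0.2133]), 'tool_pos': array([0.5822, 0.0065, 0.0397]), 'tcp_rot': array([-3.1408e+00,  6.0000e-04,  1.6386e+00]), 'ft_force': array([ 0.0621, -0.1271,  0.4188]), 'grip_width': np.float64(0.0339), 'grasp_force': np.float64(14.9999)}
[172.9 236.4] [169.92 236.08] 39.6 (array([0.0256, 0.0258, 0.0258, 0.026 , 0.0261, 0.0264, 0.0265, 0.0268]), 'low-part xy min/max', array([0.573, 0.031, 0.026]), array([0.585, 0.069, 0.029]))
```

View pics/s5.png

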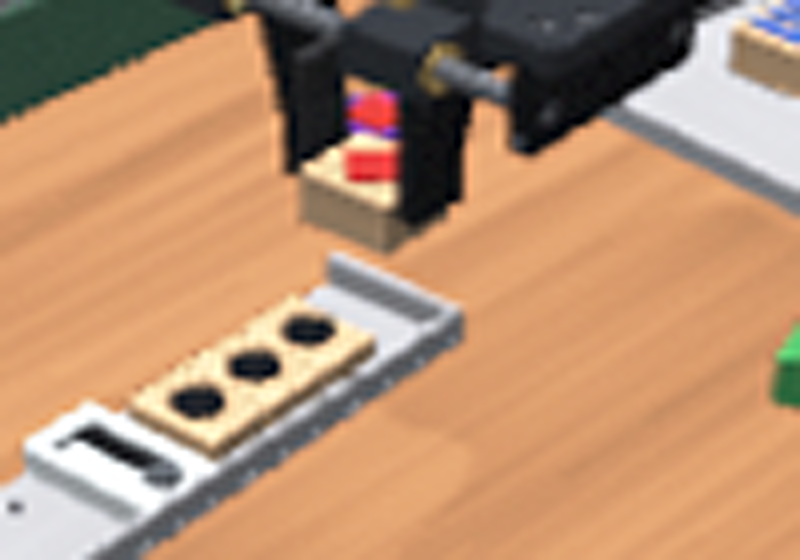

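The block is held square over the place, the gap at the head (crop 330–460, 255–320) is empty, and the dots stand at (197–310, 330–400). I'll refine with the depth of the block's +y face and the head's inner face in the same camera.

```bash
python3 - <<'E'
from h import *
fr=[vision.grab_frame("side") for _ in range(4)]
f=dict(fr[0]);f["z_map"]=np.median([g["z_map"] for g in fr],0);f["color"]=np.mean([g["color"] for g in fr],0).astype(np.uint8)
np.save("f.npy",f,allow_pickle=True)
m=np.zeros((384,512),bool);m[150:215,205:260]=1
rc=np.argwhere(m);P=cloud(f,m);C=np.array([f["color"][tuple(p)] for p in np.argwhere(m&(f["z_map"]>0))]).astype(int)
wood=(C[:,2]-C[:,0]>25)&(C.max(1)>90)
B=P[wood&(P[:,2]>.05)&(P[:,2]<.09)&(abs(P[:,0]-.583)<.04)&(abs(P[:,1])<.05)]
print("block",len(B),"z",np.percentile(B[:,2],[1,50,99]).round(4))
F=B[(B[:,2]<.073)&(B[:,2]>.059)];c=np.polyfit(F[:,0],F[:,1],1);r=F[:,1]-np.polyval(c,F[:,0]);k=abs(r)<.003;c=np.polyfit(F[k,0],F[k,1],1)
print("yface n",k.sum(),"slope",c[0],"y at x=.583",np.polyval(c,.583),"std",r[k].std(),"x range",F[:,0].min(),F[:,0].max())
# head: grey points
g=(C.max(1)-C.min(1)<25)&(P[:,2]<.03)&(P[:,1]<.03)&(P[:,1]>-.02)
H=P[g];
for a,b in((.0,.0045),(.0045,.0075),(.0075,.0115),(.0115,.02)):
    q=H[(H[:,2]>=a)&(H[:,2]<b)];print(a,b,len(q),"x",np.percentile(q[:,0],[3,97]).round(4),"y",np.percentile(q[:,1],[5,25,50,75,95]).round(4))
D=P[wood&(P[:,2]>.018)&(P[:,2]<.03)&(P[:,1]<.1)&(P[:,0]>.555)&(P[:,0]<.605)];print("dots top",len(D),np.percentile(D[:,1],[1,2,5]).round(4),np.percentile(D[:,0],[3,97]).round(4),np.median(D[:,2]))
E
```

```text
block 179 z [0.0589 0.0781 0.0851]
yface n 49 slope 0.13794840212467466 y at x=.583 0.021345796641454313 std 0.001419084444330714 x range 0.5653131103313425 0.6078804514555411
0.0 0.0045 61 x [0.5628 0.6139] y [-0.0094 -0.0049 -0.0009  0.0034  0.0213]
0.0045 0.0075 30 x [0.5634 0.6141] y [-0.009  -0.0076 -0.0027  0.0046  0.0217]
0.0075 0.0115 35 x [0.5626 0.6148] y [-0.0109 -0.0088 -0.0066  0.0047  0.0228]
0.0115 0.02 62 x [0.5626 0.6121] y [-0.0104 -0.0091 -0.0073  0.009   0.0258]
dots top 295 [0.0255 0.0263 0.0289] [0.5626 0.5973] 0.025128222803613202
```

In the camera the gap runs from -0.0083 to +0.0245, which is 32.8 mm and fits. The block centre is at y 0.0064 and wants 0.0081. I'll shift, keep 2 mm off the rail, and lower.

```bash
python3 -m crank '[1.6,0.8,-5,0,0.8,1.7,0.9,-8,0,0.8,0,0,-8,0,0.8,0,0,-6,0,0.8,0,0,0,0,0.8,0,0,0,0,0.8]'
python3 - <<'E'
from h import *
s=readout.read_state();print({k:np.round(s[k],4) for k in("tool_pos","tcp_rot","ft_force")})
fr=[vision.grab_frame("side") for _ in range(4)]
f=dict(fr[0]);f["z_map"]=np.median([g["z_map"] for g in fr],0);f["color"]=np.mean([g["color"] for g in fr],0).astype(np.uint8)
t=s["tool_pos"]+[0,0,.0318]
y=s["tcp_rot"][2]+np.pi/2;ex=-np.array([np.cos(y),np.sin(y),0]);ey=np.array([-ex[1],ex[0],0]);print(ex,ey)
a=f["color"].copy();a=cv2.resize(a[160:220,205:265],None,fx=10,fy=10,interpolation=cv2.INTER_CUBIC)
def dot(X,col):
    r,c=proj(f,X);cv2.circle(a,(int((c-205+.5)*10),int((r-160+.5)*10)),3,col,-1)
b=t-[0,0,.015]
for sx in(-.017,.017):
    for z in(0,.0215): dot(b+sx*ex+.015*ey+[0,0,z],(0,255,0))
d3=np.array([.5814,.0364,.0025+.0215])
for sx in(-.017,.017):
    for sy in(-.012,): dot(d3+sx*ex+sy*ey,(255,0,0))
pl=np.array([.5834,.0081,.0025])
for sx in(-.017,.033):
    for sy in(-.0165,.0165): dot(pl+sx*ex+sy*ey,(255,0,255))
cv2.imwrite("pics/s6.png",a)
E
```

```text
time: 9.78
tool_pos: [0.5853, 0.0097, 0.0122]
tcp_rot: [-3.14, -0.0, 1.642]
ft_force: [0.7, 0.9, 0.5]
grip_width: 0.0333
grasp_force: 15.0
{'tool_pos': array([0.5853, 0.0097, 0.0122]), 'tcp_rot': array([-3.1402e+00, -3.0000e-04,  1.6419e+00]), 'ft_force': array([0.6572, 0.9443, 0.4784])}
[ 0.99747029  0.07108457 -0.        ] [-0.07108457  0.99747029  0.        ]
```

View pics/s6.png

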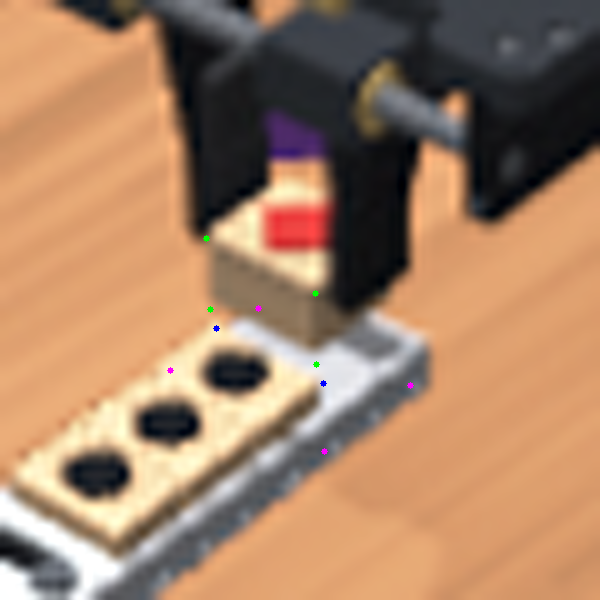

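Predicted and visible corners agree to about a pixel; the block's front bottom edge (215–320, 300–345) falls just head-side of dot3's edge. I'll lower gently while watching the force.

```bash
python3 -m crank '[0,0,-1,0,0.8,0,0,-2,0,0.8,0,0,-2,0,0.8,0,0,-2,0,0.8,0,0,0,0,0.8,0,0,0,0,0.8]'; python3 -m crank '[0,0,-2,0,0.8,0,0,-2,0,0.8,0,0,-2,0,0.8,0,0,0,0,0.8,0,0,0,0,0.8]'
```

```text
time: 10.48
tool_pos: [0.5856, 0.0096, 0.0058]
tcp_rot: [-3.141, -0.0, 1.642]
ft_force: [-0.4, -0.4, -0.6]
grip_width: 0.0339
grasp_force: 15.0
time: 10.9
tool_pos: [0.5856, 0.0096, -0.0002]
tcp_rot: [-3.141, -0.0, 1.642]
ft_force: [0.3, 0.3, -1.4]
grip_width: 0.034
grasp_force: 15.0
```

```bash
python3 -m crank '[0,0,-2,0,0.8,0,0,-2,0,0.8,0,0,0,0,0.8,0,0,0,0,0.8]'; python3 -m crank '[0,0,-2,0,0.8,0,0,-2,0,0.8,0,0,-2,0,0.8,0,0,0,0,0.8,0,0,0,0,0.8]'; python3 - <<'E'
from h import *
for _ in range(3):
    f=vision.grab_frame("side");s=readout.read_state();print(s["tool_pos"].round(4),s["ft_force"].round(2))
a=cv2.resize(f["color"][160:220,200:270],None,fx=10,fy=10,interpolation=cv2.INTER_CUBIC);cv2.imwrite("pics/s7.png",a)
E
```

```text
time: 11.23
tool_pos: [0.5857, 0.0096, -0.0041]
tcp_rot: [-3.141, -0.0, 1.642]
ft_force: [-0.6, -0.6, 0.6]
grip_width: 0.0336
grasp_force: 15.0
time: 11.65
tool_pos: [0.5857, 0.0096, -0.0102]
tcp_rot: [-3.141, -0.0, 1.642]
ft_force: [0.6, 0.5, -0.7]
grip_width: 0.0338
grasp_force: 15.0
[ 0.5858  0.0096 -0.01  ] [0.22 0.87 0.26]
[ 0.5859  0.0097 -0.0099] [-0.68 -0.19  0.22]
[ 0.5859  0.0097 -0.0099] [0.71 0.99 0.53]
```

View pics/s7.png

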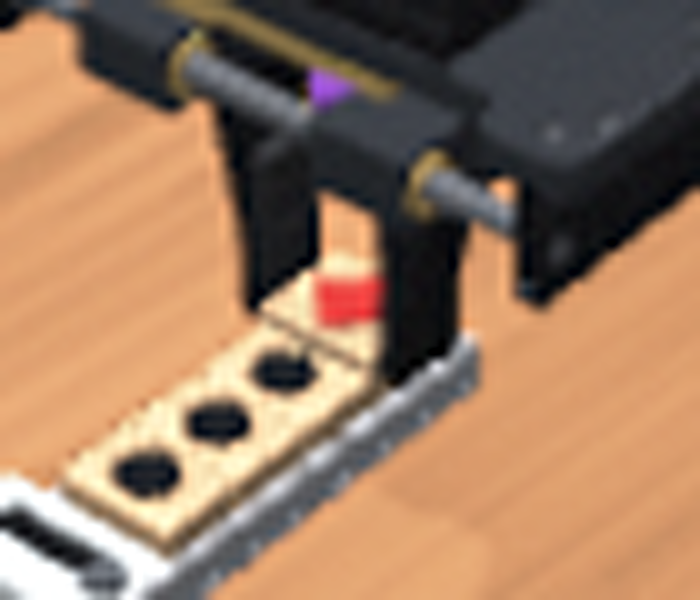

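The block has entered the gap at (260–380, 250–360), level with the line and free of dot3 and the head. I'll continue to the floor in small steps.

```bash
python3 -m crank '[0,0,-1,0,0.8,0,0,-1,0,0.8,0,0,-1,0,0.8,0,0,0,0,0.8]'; python3 -m crank '[0,0,-0.7,0,0.8,0,0,0,0,0.8,0,0,0,0,0.8]';  python3 -m crank '[0,0,-0.7,0,0.8,0,0,0,0,0.8,0,0,0,0,0.8]'
```

```text
time: 12.13
tool_pos: [0.5856, 0.0096, -0.0132]
tcp_rot: [-3.141, -0.0, 1.642]
ft_force: [-0.4, -0.0, -0.1]
grip_width: 0.0337
grasp_force: 15.0
time: 12.38
tool_pos: [0.5858, 0.0096, -0.0137]
tcp_rot: [-3.141, -0.0, 1.642]
ft_force: [-0.1, 0.1, -1.3]
grip_width: 0.0338
grasp_force: 15.0
time: 12.63
tool_pos: [0.5859, 0.0096, -0.0143]
tcp_rot: [3.141, 0.0, 1.642]
ft_force: [-0.9, 0.2, 0.6]
grip_width: 0.0338
grasp_force: 15.0
```

```bash
python3 -m crank '[0,0,-0.6,0,0.8,0,0,0,0,0.8,0,0,0,0,0.8]';  python3 -m crank '[-0.7,0,0,0,0.8,-0.7,0,0,0,0.8,0,0,0,0,0.8,0,0,0,0,0.8]'; python3 -m crank '[-0.5,0,0,0,0.8,-0.5,0,0,0,0.8,0,0,0,0,0.8,0,0,0,0,0.8]'
```

```text
time: 12.88
tool_pos: [0.586, 0.0096, -0.0143]
tcp_rot: [3.141, 0.0, 1.642]
ft_force: [-3.1, -0.4, 6.4]
grip_width: 0.0336
grasp_force: 15.0
time: 13.22
tool_pos: [0.5854, 0.0096, -0.0143]
tcp_rot: [3.14, 0.0, 1.642]
ft_force: [3.3, 0.0, 6.1]
grip_width: 0.0339
grasp_force: 15.0
time: 13.55
tool_pos: [0.5844, 0.0097, -0.0143]
tcp_rot: [3.14, 0.0, 1.642]
ft_force: [1.6, 0.6, 6.3]
grip_width: 0.0339
grasp_force: 15.0
```

```bash
python3 -m crank '[0,0,0.4,0,0.8,0,0,0,0,0.8]';  python3 -m crank '[-0.5,0,0,0,0.8,0,0,0,0,0.8,0,0,0,0,0.8]'; python3 -m crank '[-0.5,0,0,0,0.8,0,0,0,0,0.8,0,0,0,0,0.8]'; python3 -m crank '[-0.5,0,0,0,0.8,0,0,0,0,0.8,0,0,0,0,0.8]'
python3 - <<'E'
from h import *
F=[]
for i in range(6):
    f=vision.grab_frame("side");s=readout.read_state();F.append(s["ft_force"])
print(s["tool_pos"].round(4),np.mean(F,0).round(2))
for p in [(197,228.2),(202,221.3),(207,214.3)]:
    q,w=blob(f,"black",p,3.5);print(q,w,at_z(f,q,.0258).round(4))
E
```

```text
time: 13.72
tool_pos: [0.5838, 0.0097, -0.0143]
tcp_rot: [3.141, -0.0, 1.642]
ft_force: [1.0, -0.1, 5.0]
grip_width: 0.0335
grasp_force: 15.0
time: 13.97
tool_pos: [0.5833, 0.0096, -0.0143]
tcp_rot: [3.141, 0.0, 1.642]
ft_force: [2.5, -1.2, 5.9]
grip_width: 0.0342
grasp_force: 15.0
time: 14.22
tool_pos: [0.5829, 0.0097, -0.0143]
tcp_rot: [3.141, -0.0, 1.642]
ft_force: [4.1, -0.6, 5.4]
grip_width: 0.0338
grasp_force: 15.0
time: 14.47
tool_pos: [0.5823, 0.0097, -0.0143]
tcp_rot: [3.141, -0.0, 1.642]
ft_force: [4.9, 0.4, 5.2]
grip_width: 0.0339
grasp_force: 15.0
[ 0.5824  0.0096 -0.0143] [ 4.72 -0.04  5.13]
[196.98 228.12] 14.6 [0.5812 0.0369 0.0258]
[201.99 221.48] 15.6 [0.5792 0.0609 0.0258]
[207.12 214.45] 16.1 [0.5776 0.0852 0.0258]
```

It is seated: the floor contact is about 5 N and the rail contact builds to about 5 N, with the dots unmoved. I'll release, rise and check.

```bash
python3 -m crank '[0,0,0.3,0,0.55,0,0,0,0,0.5,0,0,0,0,0.45,0,0,0,0,0.4,0,0,0,0,0.4,0,0,0,0,0.4,0,0,4,0,0.4,0,0,10,0,0.4,0,0,15,0,0.4,0,0,20,0,0.4,0,0,20,0,0.4,0,0,20,0,0.3,0,0,0,0,0.2,0,0,0,0,0.15]'
python3 - <<'E'
from h import *
f=vision.grab_frame("side");s=readout.read_state();print(s["tool_pos"].round(4),s["tcp_rot"].round(3),s["ft_force"].round(2),s["grip_width"])
for k,p in [("red",(193,233)),("black",(197,228.2)),("black",(202,221.3)),("black",(207,214.3))]:
    q,w=blob(f,k,p,6 if k=="red" else 3.5);print(k,q,w,at_z(f,q,.0258).round(4))
a=cv2.resize(f["color"][165:225,190:270],None,fx=10,fy=10,interpolation=cv2.INTER_CUBIC);cv2.imwrite("pics/s8.png",a)
d=place_of("knee",f);print([(round(e["p"],2),at_z(f,e["point"],.015).round(4)) for e in d[:2]])
# white knee top cloud
P=cloud(f,(f["color"].min(2)>235));P=P[(P[:,2]>.011)&(abs(P[:,1]-.112)<.03)&(abs(P[:,0]-.58)<.04)];print(len(P),P.min(0).round(4),P.max(0).round(4),rect(P))
E
```

```text
time: 15.93
tool_pos: [0.583, 0.0097, 0.0767]
tcp_rot: [3.139, 0.001, 1.642]
ft_force: [-0.5, 0.4, 0.2]
grip_width: 0.0647
grasp_force: 0.0
[0.5822 0.0096 0.0755] [3.141 0.    1.642] [ 0.52 -0.46 -0.73] 0.068773450786918
red [191.61 235.49] 23.7 [0.583  0.0097 0.0258]
black [196.98 228.14] 14.5 [0.5812 0.0368 0.0258]
black [201.98 221.52] 15.5 [0.5792 0.0608 0.0258]
black [207.11 214.44] 16.2 [0.5776 0.0851 0.0258]
[(0.88, array([0.5871, 0.1085, 0.015 ]))]
83 [0.5564 0.0967 0.0115] [0.6087 0.1264 0.0189] (array([582.9, 111.9]), 53.2, 28.1, 4.1)
```

View pics/s8.png

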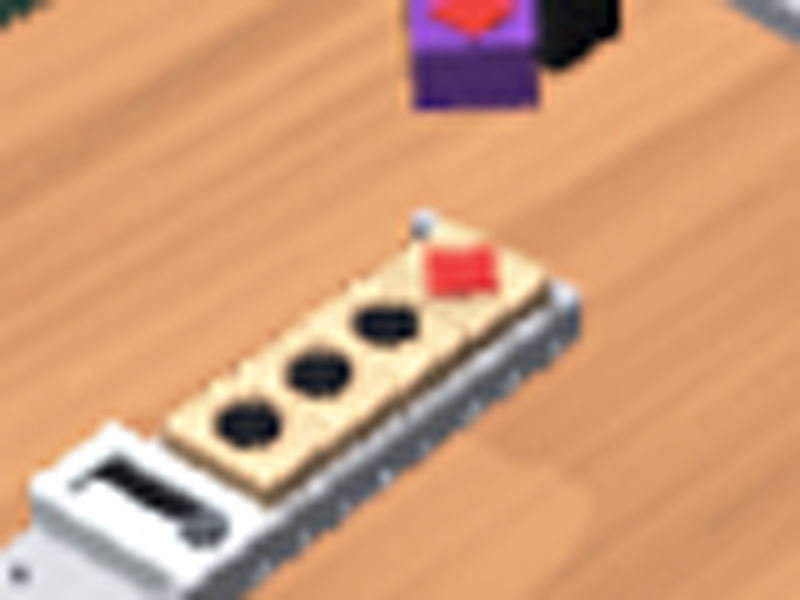

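The diamond sits on the dots' line at (460, 270), face up and tight to the rail; its red centre (0.5830, 0.0097) is within 0.2 mm of the dots' line. The knee's top fits 53×28 mm, centred at (0.5828, 0.112). I'll check the press clearance, then go over the knee.

```bash
python3 - <<'E'
from h import *
f=vision.grab_frame("side")
m=np.zeros((384,512),bool);m[60:260:2,20:300:2]=1
P=cloud(f,m);q=P[(P[:,2]>.05)&(P[:,1]>.05)&(P[:,1]<.17)&(P[:,0]>.45)&(P[:,0]<.85)];print(len(q),q[np.argsort(q[:,0])[:8]].round(3))
E
python3 -m crank '[0,10,0,0,0.13,0,15,0,0,0.13,0,15,0,0,0.13,0.3,15,0,0,0.13,0.3,15,0,0,0.13,0,15,0,0,0.13,0,12.7,0,0,0.13,0,0,0,0,0.13,0,0,0,0,0.13,0,0,0,0,0.13]' 60
```

```text
491 [[0.562 0.051 0.307]
 [0.562 0.05  0.319]
 [0.567 0.051 0.322]
 [0.568 0.051 0.306]
 [0.568 0.051 0.317]
 [0.57  0.053 0.318]
 [0.571 0.051 0.351]
 [0.571 0.051 0.347]]
time: 16.92
tool_pos: [0.5825, 0.1065, 0.0744]
tcp_rot: [-3.141, 0.001, 1.641]
ft_force: [-0.2, -0.9, 0.9]
grip_width: 0.0758
grasp_force: 0.0
```

```bash
python3 - <<'E'
from h import *
f=vision.grab_frame("side");s=readout.read_state();print(s["tool_pos"].round(4))
m=np.zeros((384,512),bool);m[60:260,20:300]=1
P=cloud(f,m);q=P[(P[:,2]>.05)&(P[:,2]<.1)&(P[:,1]>.0)&(P[:,1]<.22)&(P[:,0]>.45)&(P[:,0]<.85)]
print(len(q),np.histogram(q[:,0],np.arange(.45,.86,.02)))
g=vision.grab_frame("top");m[:]=0;m[60:200,100:300]=1
P=cloud(g,m);q=P[(P[:,2]>.05)&(P[:,2]<.1)&(P[:,1]>.0)&(P[:,1]<.22)&(P[:,0]>.6)];print(np.percentile(q[:,0],[0,1,5,50]))
E
```

```text
[0.5825 0.1061 0.0744]
1922 (array([  0,   0,   0,   0,   0,   0,   0,   0,   0,   0,   0,   0,   0,
         0, 945, 186, 110, 245, 220, 216]), array([0.45, 0.47, 0.49, 0.51, 0.53, 0.55, 0.57, 0.59, 0.61, 0.63, 0.65,
       0.67, 0.69, 0.71, 0.73, 0.75, 0.77, 0.79, 0.81, 0.83, 0.85]))
[0.73794536 0.74409786 0.74631266 0.83789553]
```

The press begins at x≈0.74 and the gripper reaches 0.68, so it is clear. I'll descend over the knee.

```bash
python3 -m crank '[0.2,0.5,-10,0,0.13,0.2,0.5,-15,0,0.13,0,0,-15,0,0.13,0,0,-15,0,0.13,0,0,-10,0,0.13,0,0,-5,0,0.13,0,0,0,0,0.13,0,0,0,0,0.13]'
python3 - <<'E'
from h import *
f=vision.grab_frame("side");s=readout.read_state();print(s["tool_pos"].round(4),s["ft_force"].round(2))
m=f["color"].max(2)<45;k=np.zeros_like(m);k[150:240,180:235]=1
P=cloud(f,m&k);P=P[(abs(P[:,1]-.107)<.02)&((P[:,0]<.552)|(P[:,0]>.612))];z=np.sort(P[:,2])
print("near",np.sort(P[P[:,0]<.553][:,2])[:6].round(4),"far",np.sort(P[P[:,0]>.612][:,2])[:6].round(4),"y",np.percentile(P[P[:,2]<.06][:,1],[2,98]).round(4))
a=cv2.resize(f["color"][165:225,180:260],None,fx=10,fy=10,interpolation=cv2.INTER_CUBIC);cv2.imwrite("pics/s9.png",a)
E
```

```text
time: 17.68
tool_pos: [0.583, 0.1083, 0.0049]
tcp_rot: [-3.142, -0.0, 1.642]
ft_force: [0.7, 0.4, 0.2]
grip_width: 0.0759
grasp_force: 0.0
[0.5834 0.1084 0.0053] [-0.32  0.62 -0.47]
near [0.0379 0.0387 0.0387 0.0388 0.0391 0.0396] far [0.0364 0.0378 0.0383 0.0391 0.0395 0.04  ] y [0.0974 0.122 ]
```

View pics/s9.png

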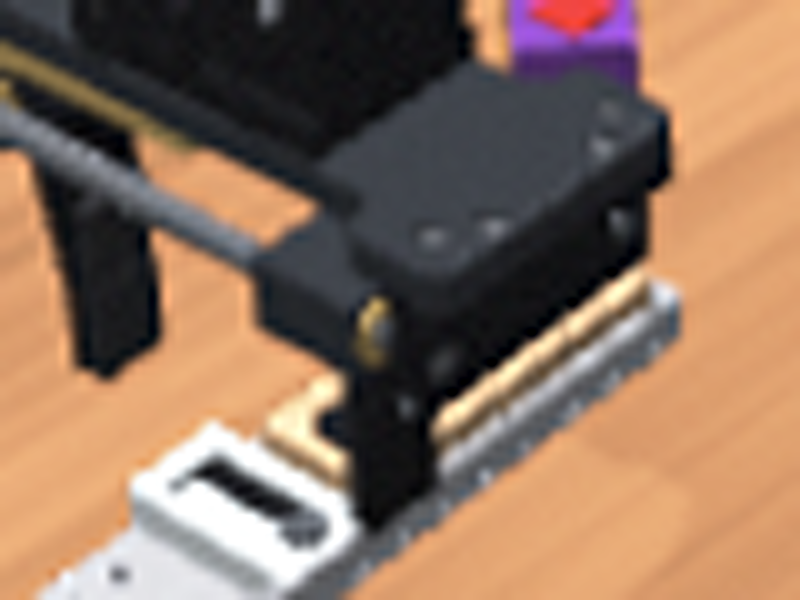

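The fingers straddle the knee with the tips at z≈0.037, which matches the offset again. I'll lower 33 mm and close slowly.

```bash
python3 -m crank '[-0.4,0,-8,0,0.13,-0.4,0,-8,0,0.13,0,0,-6,0,0.13,0,0,-4,0,0.13,0,0,-3,0,0.13,0,0,-2,0,0.13,0,0,-2,0,0.13,0,0,0,0,0.13,0,0,0,0,0.13]'
python3 -m crank '[0,0,0,0,0.2,0,0,0,0,0.27,0,0,0,0,0.33,0,0,0,0,0.36,0,0,0,0,0.38,0,0,0,0,0.4,0,0,0,0,0.45,0,0,0,0,0.5,0,0,0,0,0.6,0,0,0,0,0.6]' 20
```

```text
time: 18.48
tool_pos: [0.5822, 0.1084, -0.0282]
tcp_rot: [3.142, -0.0, 1.642]
ft_force: [-0.2, -0.1, 0.3]
grip_width: 0.0757
grasp_force: 0.0
time: 19.32
tool_pos: [0.5823, 0.1083, -0.0282]
tcp_rot: [3.141, -0.0, 1.642]
ft_force: [1.3, 0.9, -0.7]
grip_width: 0.0529
grasp_force: 20.0
```

Gripped 53 mm of metal. I'll raise the force to 60 N and lift gently.

```bash
python3 -m crank '[0,0,0,0,0.6,0,0,0,0,0.6,0,0,0,0,0.6,0,0,1,0,0.6,0,0,2,0,0.6,0,0,3,0,0.6,0,0,4,0,0.6,0,0,4,0,0.6,0,0,4,0,0.6,0,0,3,0,0.6,0,0,2,0,0.6,0,0,1,0,0.6,0,0,0,0,0.6,0,0,0,0,0.6]' 60
python3 - <<'E'
from h import *
F=[]
for _ in range(4): f=vision.grab_frame("side");s=readout.read_state();F.append(np.r_[s["ft_force"],s["wrist_torque"]])
print(s["tool_pos"].round(4),s["tcp_rot"].round(4),np.mean(F,0).round(2),s["grip_width"],s["grasp_force"])
d=trace("stick",f)[0];P=cloud(f,d["pixels"]);P=P[P[:,2]>.01]
# tilt: z along y for rail-side edge/floor at the +y end & head
for y0,y1 in((-.02,.02),(.13,.17),(.17,.2),(.2,.25)):
    q=P[(P[:,1]>y0)&(P[:,1]<y1)];print(y0,len(q),np.percentile(q[:,2],[10,50,90]).round(4) if len(q) else "")
E
```

```text
time: 20.48
tool_pos: [0.582, 0.1082, -0.0043]
tcp_rot: [-3.141, 0.0, 1.642]
ft_force: [0.3, 0.3, -5.3]
grip_width: 0.0525
grasp_force: 60.0
[ 0.5819  0.1083 -0.0045] [-3.1411  0.      1.6418] [-0.07  0.07 -5.04  0.02 -0.13 -0.  ] 0.052455771947790684 59.98058091849089
-0.02 14 [0.0284 0.0347 0.0399]
0.13 297 [0.0261 0.0278 0.0377]
0.17 240 [0.0264 0.028  0.0373]
0.2 367 [0.0256 0.0277 0.0365]
```

The stick is lifted 24 mm and level, with a steady load of 5 N. I'll raise it to about 14 cm.

```bash
python3 -m crank '[0,0,2,0,0.6,0,0,4,0,0.6,0,0,6,0,0.6,0,0,8,0,0.6,0,0,9,0,0.6,0,0,9,0,0.6,0,0,9,0,0.6,0,0,9,0,0.6,0,0,9,0,0.6,0,0,9,0,0.6,0,0,9,0,0.6,0,0,9,0,0.6,0,0,8,0,0.6,0,0,6,0,0.6,0,0,4,0,0.6,0,0,3,0,0.6,0,0,2,0,0.6,0,0,1,0,0.6,0,0,0,0,0.6,0,0,0,0,0.6]' 60
python3 -m crank '[0,0,0,0,0.6,0,0,0,0,0.6,0,0,0,0,0.6,0,0,0,0,0.6,0,0,0,0,0.6,0,0,0,0,0.6]' 60
python3 - <<'E'
from h import *
f=vision.grab_frame("side");s=readout.read_state()
print(s["tool_pos"].round(4),s["tcp_rot"].round(4),s["ft_force"].round(2),s["grip_width"],s["grasp_force"],abs(s["joint_velocities"]).max())
d=trace("stick",f)[0];P=cloud(f,d["pixels"]);P=P[P[:,2]>.05]
for y0,y1 in((-.02,.02),(.13,.17),(.17,.2),(.2,.25)):
    q=P[(P[:,1]>y0)&(P[:,1]<y1)];print(y0,len(q),np.percentile(q[:,2],[10,50,90]).round(4) if len(q) else "")
cv2.imwrite("pics/s10.png",cv2.resize(f["color"][100:235,130:290],None,fx=5,fy=4.4,interpolation=cv2.INTER_CUBIC)[:600,:800])
E
```

```text
time: 22.4
tool_pos: [0.5819, 0.1083, 0.1114]
tcp_rot: [-3.141, 0.0, 1.642]
ft_force: [-0.0, 0.4, -5.1]
grip_width: 0.0524
grasp_force: 60.0
time: 22.9
tool_pos: [0.5821, 0.1083, 0.1117]
tcp_rot: [-3.142, 0.0, 1.642]
ft_force: [0.3, 0.1, -5.4]
grip_width: 0.0528
grasp_force: 60.0
[0.5821 0.1083 0.1117] [-3.1416  0.      1.6418] [-0.39 -0.43 -4.92] 0.05243938445345625 59.980474188923836 0.002830089384551457
-0.02 56 [0.1435 0.1495 0.1552]
0.13 312 [0.1425 0.1439 0.1547]
0.17 252 [0.1425 0.1441 0.1541]
0.2 374 [0.1426 0.144  0.1535]
```

View pics/s10.png

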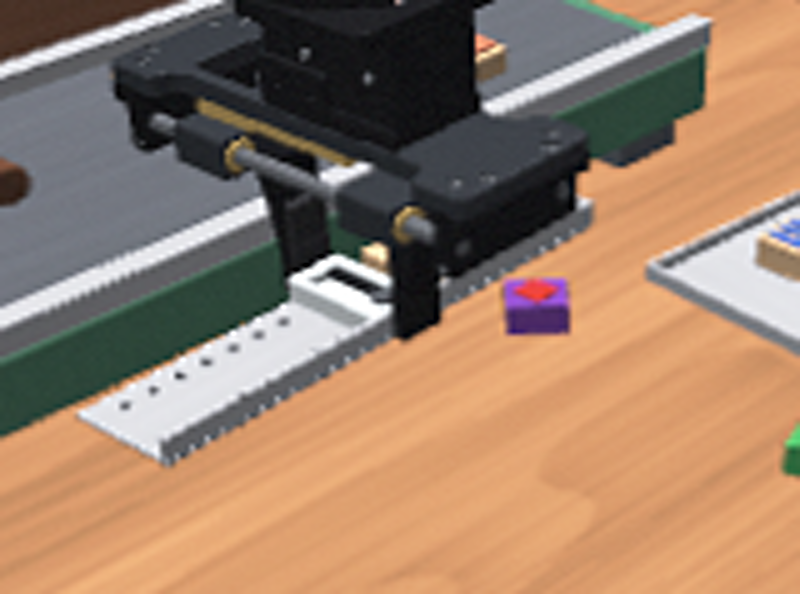

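The picture shows the stick level in the gripper, floor at z≈0.144 along its length. The load is unchanged at 5 N and nothing has fallen on the bench; the gripper hides most of the line. I'll hand in.

```bash
python3 -c "
from bench import order
print(order.hand_in())"
```

```text
the job is handed in; nothing more can be done
None
```

The red-diamond ornament is set in the stick against the rail, and the job is handed in with the loaded stick held level and still about 14 cm above the bench; the gripper hid most of the line after the lift, so I judged it intact by the unchanged 5 N load.

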